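# Unload a ground dowel from the latched slide fixture

## Robot

A 6-joint arm with a two-finger parallel gripper is mounted at the origin on the work surface. World frame = base frame: x ahead of the robot, y to its left, z up, the work surface at z = 0. Lengths are in mm, angles in degrees, forces in N, time in s.
With the tool pointing down it reaches from about 300 to 850 mm from the base axis. Payload 4.2 kg.
Tool frame: the origin (TCP) lies midway between the tips of the shut fingers; the grasp point (between the pads) lies 19 mm behind it (env.grasp_offset is the distance from the TCP to the grasp point, in mm); z points along the fingers, y is the line along which they close (so a half turn about z gives the same grasp; the last joint's range is limited). The gripper opens to 91 mm and grips with 3 to 60 N. Pads are 32 mm wide; open, the fingers measure 118 mm over their backs; the gripper's body (76 mm by 178 mm) begins 60 mm behind the grasp point.
Start: joints at [-1.146, 18.312, 89.639, -0, 72.044, -1.146], TCP at [575.016, 0, 213.976] pointing down, gripper open.
Joint ranges: [-177.97, 177.97], [-48.28, 115.42], [12.27, 149.76], [-77.06, 257.06], [2.81, 150.46], [-146.56, 146.56]. Speed limits (degrees/s): [147.25, 147.25, 180, 180, 180, 180].

## Interface

Orientations are given as [roll, pitch, yaw] about the fixed x, y, z axes, in that order (R = Rz(yaw) Ry(pitch) Rx(roll)).
In Python, from workcell import env, optics gives the robot as it stands. The module is installed in compiled form; this text tells all that it offers.
- The arm moves only by the tool send_rows, never from a script. Its argument "targets" is a list that holds one entry, the list of rows, each a list of 7 numbers: the turn, a rotation vector about the world's x, y, z scaled (see below), then the shift along the world's x, y, z scaled (see below), then the closure, from -1 (fully open) to 1 (shut). In form: [[[rx, ry, rz, x, y, z, gripper], ...]]. A call has 1 to 12 rows; each row shifts and turns the commanded pose from where the row before left it; what a row does not reach is not made up. The controller multiplies each number of a shift by 0.2 m and each number of a turn by pi/2 rad. A row lasts 1/10 s, in which the tool goes at most 50 mm and 8.59 degrees, less where a joint would pass 70% of its speed; a pose out of reach is approached as far as the arm can. A call with a number of a shift or a turn outside -1 to 1 is refused whole. A call with a gripper value outside its range is refused whole. The fingers move at their own pace and stop on an object; "grip_force" is the grip in N (left out, the last holds). Time passes only in rows, so rows that do not move let the fingers close. It gives the time, the measured TCP pose, the force, the opening and the grip force at its end, in the units of the state.
- env.state(): the state, without advancing time (a new reading comes with each control period).
- optics.grab_frame(name): name is "scene" or "side" or "wrist"; returns (picture, depth): 480x640x3 uint8, red, green, blue; 480x640 float32, mm along the optical axis (not along the pixel's ray), 0 where there is no reading.
- optics.camera_info(name): a dict with "camera_matrix" (3x3 intrinsics, pixels), "k1" (the pictures are not rectified: a ray, as slopes to the right and down, at radius r is drawn at 1 + k1 r^2 times it, then the intrinsics apply), "R" (3x3) and "t" (3): a world point X has camera coordinates R X + t; the wrist camera has in their place "mount" (4x4, takes a point from camera to tool coordinates, whose origin is the TCP and whose axes are the flange's). Camera axes: x right, y down, z forward; pixel columns grow to the right and rows downward; lengths in mm; the calibration is good to about 2 mm. A picture is of the moment at which its call begins: read the wrist's pose just before it. camera_info takes no time and is no camera call.
- env.job_done(): hands the job in; it is judged then, once.
Trained networks look in the newest picture that a camera, given by its name, has taken for a name from the list of things; names that differ only in an ending like _2 or _b are one class to them, and where a whole thing is asked for, a point or a joint stands for the part that bears it (a point fixed in the world has none). Each returns a list of dicts, best first, with "conf" (0 to 1); they miss things now and then, are a little off and sometimes report something else, mostly with a low value. They report only what shows in the picture. A call takes as long as a camera call. They do not tell look-alikes from the thing itself.
- optics.silhouettes(camera, name): "mask" (480x640 bool, what is visible of it) and "at" ([column, row] in pixels, amid what is visible of it).
- optics.place_of(camera, name): "at" ([column, row] in pixels: a listed point, or the origin of a listed thing).
The state is a dict: "time_s": time; "qpos": joint angles; "qvel": joint speeds; "effort": joint torques, N m; "ee_pos": TCP position; "ee_rot": TCP orientation; "force": force on the tool from outside, world axes, zero at the start; "torque": the same for the moment, N m; "gripper_width": finger opening in mm; "gripper_force": force on a finger pad.
Only numpy, scipy, OpenCV 4.12 (cv2) and the standard library are available. Lean on these libraries where they do the work, as an engineer would, in place of code of your own. Each camera call takes 0.05 s, during which the arm holds its last target. There are 200 camera calls.

## Task

Take the thin yellow-handled pin punch from the wooden stand; with its tip press the green release button right down in its recess in the blue fixture and, keeping it pressed without letting it up on the way, push the aluminium slide fully out over the yellow catch pan. Then use the same punch to drive the steel dowel down through its bore so that it drops into the pan, and stand the punch back in the free hole of the stand. Leave the slide out and leave the red-handled punch and the other things on the bench where they are.

Things in the scene. Friction and masses are not known exactly. Their poses are not given: they have to be found in the camera images.
- fixture: Fixed blue dowel fixture, origin at the underside's middle; main block 112 long (its x), 92 wide, side rails 69.5 high; the slide lies between them on a floor 50 above the bench. Its -x end (towards the robot) carries a yellow catch pan 88 by 92, 36 high, walls and floor 3 thick, centred at x = -101. Unless the button is down, a hidden rack locks the slide every 20 mm.
- slide (a joint): Travel of the aluminium slide (118 by 50 by 16 mm, its top 66 mm above the bench), in m: 0 fully in and locked, 0.060 fully out at its end stop (it moves to the fixture's -x). About 4 N moves it once the button is held down. Past 0.057 the released button springs up and locks it out.
- release (a joint): How far the green button in the recess is pressed, in m: 0 up, 0.0065 at its hard stop. Its worn face lies some 6 to 9 mm below the mouth. The slide is freed only beyond 0.005, so press it right down. Its spring pushes back with 4 N at the start and 9 N at the bottom. The punch, pushed sideways against the recess wall, drives the slide.
- bore (a point): Centre of the mouth of the 16 mm through bore for the dowel, in the top of the slide, 66 mm above the bench; moves with the slide; axes as the fixture's. It is open below only when the slide is out, over the catch pan. The 9 mm release recess is in the same face on the slide's centre line, somewhere 39 to 51 mm to the +x side of this point: look or feel for it with the punch's tip.
- dowel_center (a point): Centre of the loose steel dowel, 14 mm diameter, 20 long, upright in the bore, its top 70 mm above the bench, its axis 1 mm to the fixture's -y side of the bore's centre. A sprung brass jaw holds it by friction (about 8 to 16 N to move it) until its top is pushed down to about 54 mm above the bench, 12 below the slide's top; then it falls into the pan.
- pin_handle (a point): Centre of the square yellow handle (16 by 16 mm, 56 high, sides along its x and y, z up) of the pin punch; it stands in the stand, handle 74 to 130 mm above the bench. Below the handle: a steel collar 26 mm in diameter, 4 thick, then a steel pin 6 mm in diameter, 60 long; the tip is 92 mm below this point. About 0.11 kg.
- pin_collar (a point): Centre of the underside of the pin punch's collar, 60 mm above its tip and 32 below the handle's centre; this face rests on the stand's top.
- fat_handle (a point): Centre of the handle of the red-handled punch, alike but with a pin 12 mm in diameter, too thick for the recess. Stands in the other hole of the stand; leave it there.
- stand: Fixed wooden punch stand, origin centred under it: 64 by 160 (its y) mm, top 70 above the bench, with two through holes of 16 mm diameter 84 mm apart.
- hole_a (a point): Centre of the mouth of the stand's hole at its -y end, 70 mm above the bench.
- hole_b (a point): Centre of the mouth of the stand's hole at its +y end, 70 mm above the bench.
- can: Spray can, 60 mm diameter, 170 high; origin under it. Bystander.
- brush: Brush lying on the bench, origin under it. Bystander.
- square: Red magnetic welding square, about 100 mm, 14 high, lying flat; origin under it. Bystander.
Things that resemble listed ones, but are neither listed nor needed, are in the scene too. Of the things like the part that bears pin_handle, leave any that is black, purple or white; of the rest the larger one is meant.

How it is judged:
By the outcome, as a careful person would: the job done as asked, in the order asked, and still so for the second after the job is handed in, with the robot touching nothing.
It also fails if it takes over 61 s, if anything falls off the work surface, if the arm or the gripper's body presses on something with over 40 N, if the wrist force passes 120 N, or if a joint passes its speed limit or range.

## Working session

There is one attempt and no reset: what is moved stays moved. The work goes in short steps, Python scripts to look and compute and a tool call to move; the robot and the scene stay as the last step left them, time stands still between calls to the robot, and variables do not carry over. Pictures are saved under pics/ and viewed, at most 12 in all, crops included, and the job is handed in when it is done.

Besides the shell and the picture viewer there is one more tool, called after ">>>" as name(argument=value, ...), one argument or row to a line, values as JSON. send_rows: Moves the arm, as the interface text tells. Its arguments: {"type":"object","properties":{"targets":{"type":"array"},"grip_force":{"type":"number"}},"required":["targets"]}

```bash
mkdir -p pics; cat > h.py <<'E'
import numpy as np, cv2
from workcell import env, optics
from scipy.spatial.transform import Rotation as Ro
def cam(name):
    c=optics.camera_info(name);K=np.array(c["camera_matrix"]);k=c["k1"]
    if name=="wrist":
        s=env.state();T=np.eye(4);T[:3,:3]=Ro.from_euler('xyz',s["ee_rot"],degrees=True).as_matrix();T[:3,3]=s["ee_pos"]
        W=T@np.array(c["mount"])
    else:
        R=np.array(c["R"]);t=np.array(c["t"]);W=np.eye(4);W[:3,:3]=R.T;W[:3,3]=-R.T@t
    return K,k,W
def ray(C,p):
    K,k,W=C
    u=cv2.undistortPoints(np.array([[p]],float),K,np.array([k,0,0,0.]))[0,0]
    return np.array([u[0],u[1],1.])
def onz(C,p,z):
    d=C[2][:3,:3]@ray(C,p);o=C[2][:3,3];return o+d*(z-o[2])/d[2]
def proj(C,X):
    K,k,W=C;Y=W[:3,:3].T@(np.array(X,float)-W[:3,3])
    r,_=cv2.Rodrigues(np.eye(3));return cv2.projectPoints(Y.reshape(1,1,3),r,np.zeros(3),K,np.array([k,0,0,0.]))[0][0,0]
def depthpt(C,p,dep):
    return (C[2]@np.append(ray(C,p)*dep,1))[:3]
E
python3 - <<'E'
from h import *
s=env.state();print({k:np.round(v,2).tolist() for k,v in s.items()})
Z={"fixture":0,"bore":66,"dowel_center":60,"pin_handle":102,"fat_handle":102,"stand":0,"hole_a":70,"hole_b":70,"can":0,"square":0,"brush":0}
for n in ["scene","side","wrist"]:
    C=cam(n);p,d=optics.grab_frame(n);cv2.imwrite(f"pics/a_{n}.png",p[:,:,::-1])
    print(n,C[2][:3,3].round())
    for k,z in Z.items():
        if n=="side" and k in("can","square","brush"):continue
        for r in optics.place_of(n,k)[:4]:print(n,k,round(r["conf"],2),np.round(r["at"]),onz(C,r["at"],z).round(1))
E
```

```text
{'time_s': 0.0, 'qpos': [-1.14, 18.35, 89.71, -0.0, 72.04, -1.14], 'qvel': [0.08, -0.04, 0.01, -0.03, 0.09, -0.06], 'effort': [-0.0, -41.25, -23.2, 0.07, 0.05, -0.0], 'ee_pos': [574.49, 0.02, 213.15], 'ee_rot': [-179.9, -0.0, 90.0], 'force': [-0.73, -0.13, 0.3], 'torque': [0.01, 0.06, 0.0], 'gripper_force': 0.0, 'gripper_width': 91.32}
scene [1286.  323. 1063.]
scene fixture 0.68 [303. 277.] [628.1 -72.3   0. ]
scene bore 0.97 [306. 251.] [604.  -73.3  66. ]
scene dowel_center 0.51 [308. 250.] [596.2 -74.1  60. ]
scene pin_handle 0.82 [464. 238.] [445.1 229.4 102. ]
scene pin_handle 0.72 [399. 223.] [466.1  87.3 102. ]
scene pin_handle 0.71 [433. 254.] [514.8 183.8 102. ]
scene pin_handle 0.69 [442. 292.] [599.  233.3 102. ]
scene fat_handle 0.76 [464. 270.] [525.8 256.9 102. ]
scene stand 0.58 [440. 292.] [529.1 220.8   0. ]
scene stand 0.5 [303. 279.] [633.3 -67.7   0. ]
scene hole_a 0.82 [425. 262.] [517.8 171.8  70. ]
scene hole_a 0.67 [462. 280.] [528.4 258.   70. ]
scene hole_b 0.82 [425. 262.] [517.8 171.8  70. ]
scene hole_b 0.67 [462. 280.] [528.4 258.   70. ]
scene can 0.67
[... 1013 characters left out ...]
7.3  70. ]
side hole_b 0.86 [361. 334.] [515.2 178.8  70. ]
side hole_b 0.76 [349. 370.] [533.4 257.3  70. ]
wrist [575.  76. 386.]
wrist fixture 0.94 [374. 270.] [627.9 -62.9   0. ]
wrist fixture 0.58 [353. 302.] [ 605.4 -101.8    0. ]
wrist bore 0.74 [354. 303.] [600.9 -72.8  66. ]
wrist bore 0.51 [378. 271.] [622.4 -40.6  66. ]
wrist dowel_center 0.72 [352. 299.] [599.5 -70.5  60. ]
wrist dowel_center 0.66 [247.   5.] [512.4 179.8  60. ]
wrist pin_handle 0.62 [181. 132.] [466.8  82.2 102. ]
wrist pin_handle 0.59 [262. 129.] [527.5  84.1 102. ]
wrist pin_handle 0.59 [367.  26.] [603.1 153.4 102. ]
wrist can 0.97 [479. 148.] [731.   69.1   0. ]
wrist can 0.18 [350. 300.] [601.9 -99.2   0. ]
```

View pics/a_scene.png

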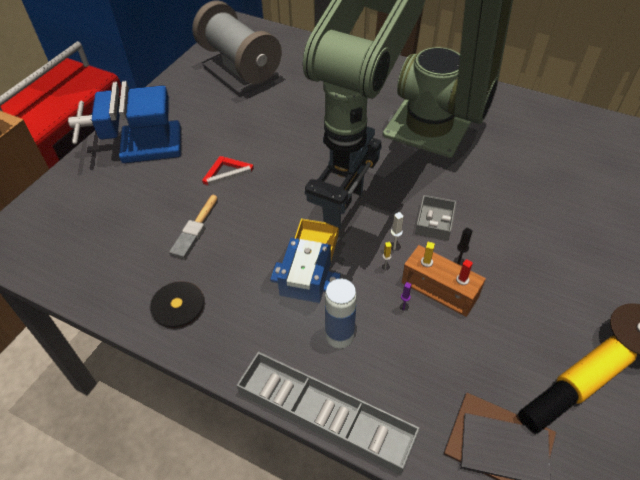

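View pics/a_side.png

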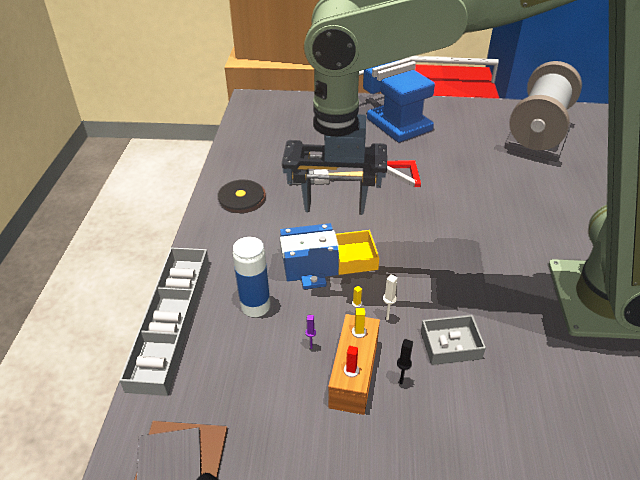

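View pics/a_wrist.png

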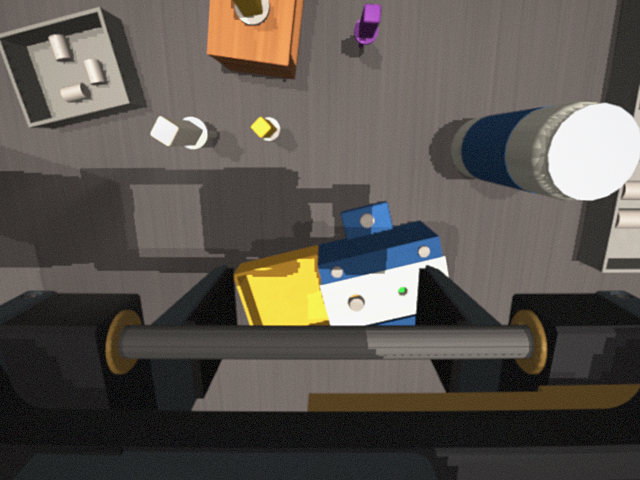

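```bash
python3 - <<'E'
from h import *
C=cam("wrist");print(C[2].round(2),C[0])
for p in [(320,240),(320,0),(320,479)]:print(p,onz(C,p,66).round(1),onz(C,p,120).round(1))
for n in ("slide","release","fixture"):
    for r in optics.silhouettes("wrist",n)[:2]:
        m=r["mask"];ys,xs=np.nonzero(m);print(n,round(r["conf"],2),r["at"],m.sum())
        b=cv2.boxPoints(cv2.minAreaRect(np.c_[xs,ys].astype(np.float32)));print([onz(C,q,66)[:2].round(1).tolist() for q in b])
E
```

```text
[[ 1.0000e+00  0.0000e+00 -0.0000e+00  5.7467e+02]
 [-0.0000e+00 -9.6000e-01 -2.7000e-01  7.5500e+01]
 [-0.0000e+00  2.7000e-01 -9.6000e-01  3.8552e+02]
 [ 0.0000e+00  0.0000e+00  0.0000e+00  1.0000e+00]] [[366.79987072   0.         325.78477465]
 [  0.         366.79987072 243.67213679]
 [  0.           0.           1.        ]]
(320, 240) [569.2 -10.5  66. ] [570.2   4.  120. ]
(320, 0) [570.  181.2  66. ] [570.8 163.3 120. ]
(320, 479) [ 567.9 -287.4   66. ] [ 569.1 -226.1  120. ]
slide 0.74 [376.6, 294.3] 4641
[[568.0, -53.3], [683.1, -25.1], [698.4, -74.6], [578.8, -105.0]]
fixture 0.73 [348.5, 275.5] 16684
[[493.9, 25.0], [680.1, 25.0], [690.8, -94.7], [485.7, -94.6]]
fixture 0.65 [259.3, 38.0] 5724
[[477.8, 128.1], [484.8, 184.5], [556.6, 181.2], [553.0, 124.7]]
```

>>> send_rows(
  targets=[
    [[0, 0, 0, -0.05, 0.15, 0, -1], [0, 0, 0, -0.06, 0.16, 0, -1], [0, 0, 0, -0.06, 0.16, 0, -1], [0, 0, 0, -0.05, 0.15, 0, -1], [0, 0, 0, 0, 0, 0, -1], [0, 0, 0, 0, 0, 0, -1]],
  ],
)

```text
time_s: 2.4
ee_pos: [531.0, 124.2, 214.1]
ee_rot: [180.0, 0.0, 90.1]
force: [0.6, -0.9, 0.2]
gripper_width: 91.4
gripper_force: 0.0
```

```bash
python3 - <<'E'
from h import *
C=cam("wrist");p,d=optics.grab_frame("wrist");cv2.imwrite("pics/b.png",p[:,:,::-1])
s=env.state();print(np.round(s["ee_pos"],1),np.round(s["ee_rot"],1),s["time_s"])
for k,z in {"pin_handle":102,"fat_handle":102,"pin_collar":70,"hole_a":70}.items():
    for r in optics.place_of("wrist",k)[:4]:print(k,round(r["conf"],2),np.round(r["at"]),onz(C,r["at"],z).round(1))
for r in optics.silhouettes("wrist","pin_handle")[:3]:
    m=r["mask"];print(round(r["conf"],2),r["at"],m.sum())
# yellow top face by depth
ys,xs=np.nonzero((d>0))
pts=cv2.undistortPoints(np.c_[xs,ys].astype(float).reshape(-1,1,2),C[0],np.array([C[1],0,0,0.]))[:,0]
X=(np.c_[pts,np.ones(len(pts))]*d[ys,xs][:,None])@C[2][:3,:3].T+C[2][:3,3]
c=p[ys,xs].astype(int)
print("yel")
hsv=cv2.cvtColor(p,cv2.COLOR_RGB2HSV)[ys,xs]
for nm,hm in (("yel",(hsv[:,0]>20)&(hsv[:,0]<35)&(hsv[:,1]>150)),("red",(hsv[:,0]<6)&(hsv[:,1]>150))):
    k=hm&(X[:,2]>122)&(X[:,2]<140)&(np.hypot(X[:,0]-525,X[:,1]-220)<70)
    if k.sum()>20:
        T=X[k];r=cv2.minAreaRect(T[:,:2].astype(np.float32));print(nm,k.sum(),T.mean(0).round(1),np.median(T[:,2]),np.round(r[0],1),np.round(r[1],1),round(r[2],1))
k=(hsv[:,0]<18)&(hsv[:,0]>6)&(hsv[:,1]>120)&(X[:,2]>66)&(X[:,2]<75)
T=X[k];r=cv2.minAreaRect(T[:,:2].astype(np.float32));print("stand",k.sum(),np.round(r[0],1),np.round(r[1],1),round(r[2],1))
E
```

```text
[531.2 123.7 214.1] [180.   0.  90.] 2.45
pin_handle 0.9 [317. 271.] [523.6  97.2 102. ]
pin_handle 0.88 [312. 172.] [519.9 177.2 102. ]
pin_handle 0.77 [416. 188.] [599.7 165.4 102. ]
pin_handle 0.7 [246. 283.] [464.2  86.5 102. ]
fat_handle 0.82 [323.  54.] [528.1 259.3 102. ]
pin_collar 0.96 [255. 271.] [465.9  85.4  70. ]
pin_collar 0.7 [310. 170.] [516.9 175.8  70. ]
pin_collar 0.61 [322. 262.] [526.6  93.8  70. ]
pin_collar 0.58 [213. 101.] [438.7 231.   70. ]
hole_a 0.83 [325.  63.] [530.  259.5  70. ]
hole_a 0.71 [311. 168.] [517.8 177.6  70. ]
0.9 [315.3, 268.6] 535
0.78 [310.4, 173.0] 844
0.78 [204.0, 98.0] 1362
yel
yel 448 [518.5 175.5 130.4] 130.51689405890852 [518.3 175.6] [15.7 16.1] 8.4
red 688 [529.  257.8 130.3] 130.54076719927946 [529.1 258.3] [16.2 15.4] 79.4
stand 13729 [523.3 217.5] [160.5  64.2] 82.0
```

View pics/b.png

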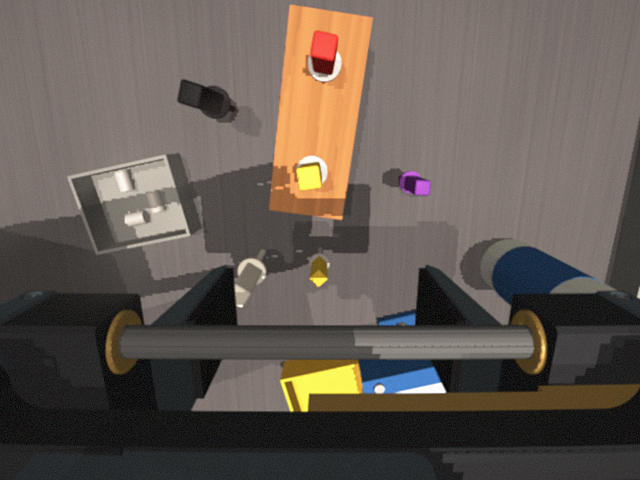

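>>> send_rows(
  targets=[
    [[0, 0, 0.047, -0.031, 0.13, 0, -1], [0, 0, 0.046, -0.031, 0.127, -0.1, -1], [0, 0, 0, 0, 0, -0.18, -1], [0, 0, 0, 0, 0, -0.18, -1], [0, 0, 0, 0, 0, -0.12, -1], [0, 0, 0, 0, 0, -0.06, -1], [0, 0, 0, 0, 0, 0, -1], [0, 0, 0, 0, 0, 0, -1]],
  ],
  grip_force=50,
)

```text
time_s: 3.5
ee_pos: [519.6, 175.4, 86.9]
ee_rot: [179.9, -0.0, 98.3]
force: [-0.0, -0.2, -0.6]
gripper_width: 90.7
gripper_force: 0.0
```

>>> send_rows(
  targets=[
    [[0, 0, 0, -0.005, 0, 0, 0.4], [0, 0, 0, 0, 0, 0, 1], [0, 0, 0, 0, 0, 0, 1], [0, 0, 0, 0, 0, 0, 1], [0, 0, 0, 0, 0, 0, 1], [0, 0, 0, 0, 0, 0, 1]],
  ],
)

```text
time_s: 4.1
ee_pos: [517.6, 175.4, 86.0]
ee_rot: [180.0, 0.0, 98.4]
force: [0.8, 0.1, 0.4]
gripper_width: 46.2
gripper_force: 0.0
```

>>> send_rows(
  targets=[
    [[0, 0, 0, 0, 0, 0, 1], [0, 0, 0, 0, 0, 0, 1], [0, 0, 0, 0, 0, 0, 1], [0, 0, 0, 0, 0, 0, 1], [0, 0, 0, 0, 0, 0, 1], [0, 0, 0, 0, 0, 0, 1]],
  ],
)

```text
time_s: 4.7
ee_pos: [517.7, 175.4, 85.9]
ee_rot: [180.0, -0.0, 98.4]
force: [1.4, 0.0, -0.2]
gripper_width: 15.8
gripper_force: 50.0
```

>>> send_rows(
  targets=[
    [[0, 0, 0, 0, 0, 0.1, 1], [0, 0, 0, 0, 0, 0.2, 1], [0, 0, 0, 0, 0, 0.2, 1], [0, 0, 0, 0.05, -0.15, 0.15, 1], [0, 0, 0, 0.07, -0.2, 0, 1], [0, 0, 0, 0.07, -0.2, 0, 1], [0, 0, 0, 0.07, -0.2, 0, 1], [0, 0, 0, 0.07, -0.2, 0, 1], [0, 0, 0, 0.07, -0.2, 0, 1], [0, 0, 0, 0.07, -0.2, 0, 1], [0, 0, 0, 0.06, -0.2, 0, 1], [0, 0, 0, 0, 0, 0, 1]],
  ],
)

```text
time_s: 5.9
ee_pos: [624.4, -139.6, 214.9]
ee_rot: [-180.0, 0.1, 98.1]
force: [-0.5, 0.4, -1.3]
gripper_width: 15.6
gripper_force: 50.0
```

>>> send_rows(
  targets=[
    [[0, 0, 0, 0, 0, 0, 1], [0, 0, 0, 0, 0, 0, 1]],
  ],
)

```text
time_s: 6.1
ee_pos: [623.1, -133.7, 215.7]
ee_rot: [-180.0, -0.1, 98.4]
force: [0.2, 0.5, -0.4]
gripper_width: 15.8
gripper_force: 50.0
```

```bash
python3 - <<'E'
from h import *
C=cam("wrist");p,d=optics.grab_frame("wrist");cv2.imwrite("pics/c.png",p[:,:,::-1])
s=env.state();print(np.round(s["ee_pos"],1),np.round(s["ee_rot"],1),s["time_s"])
for k,z in {"bore":66,"dowel_center":60,"fixture":0,"release":60}.items():
  try:
    for r in optics.place_of("wrist",k)[:2]:print(k,round(r["conf"],2),np.round(r["at"]),onz(C,r["at"],z).round(1))
  except Exception as e:print(k,e)
ys,xs=np.nonzero((d>0))
pts=cv2.undistortPoints(np.c_[xs,ys].astype(float).reshape(-1,1,2),C[0],np.array([C[1],0,0,0.]))[:,0]
X=(np.c_[pts,np.ones(len(pts))]*d[ys,xs][:,None])@C[2][:3,:3].T+C[2][:3,3]
hsv=cv2.cvtColor(p,cv2.COLOR_RGB2HSV)[ys,xs]
near=np.hypot(X[:,0]-620,X[:,1]+68)<110
for nm,k in (("blue",(hsv[:,0]>100)&(hsv[:,0]<125)&(hsv[:,1]>130)&(X[:,2]>64)&(X[:,2]<75)),
  ("slide",(hsv[:,1]<60)&(X[:,2]>63)&(X[:,2]<69)),("green",(hsv[:,0]>45)&(hsv[:,0]<75)&(hsv[:,1]>100)),
  ("dowel",(hsv[:,1]<90)&(X[:,2]>69)&(X[:,2]<74)&(np.hypot(X[:,0]-602,X[:,1]+72)<10)),
  ("pan",(hsv[:,0]>20)&(hsv[:,0]<35)&(hsv[:,1]>130)&(X[:,2]>30)&(X[:,2]<40))):
    k=k&near
    if k.sum()>3:
        T=X[k];r=cv2.minAreaRect(T[:,:2].astype(np.float32));print(nm,k.sum(),T.mean(0).round(1),np.round(r[0],1),np.round(r[1],1),round(r[2],1),np.c_[xs,ys][k].mean(0).round(1))
E
```

```text
[ 623.2 -133.3  215.9] [-180.    -0.    98.4] 6.15
bore 0.74 [312. 154.] [601.7 -71.3  66. ]
dowel_center 0.54 [313. 156.] [601.8 -73.   60. ]
fixture 0.86 [342. 149.] [629.  -63.9   0. ]
release it knows: bore, brush, can, dowel_center, fat_handle, fixture, hole, pin_collar, pin_handle, square, stand
blue 5742 [631.3 -60.2  70.3] [632.  -63.7] [111.3  92. ] 14.0 [349.2 145.2]
slide 8044 [632.7 -63.1  66.7] [633.3 -69.8] [118.5  64.1] 14.1 [350.1 150. ]
green 387 [624.1 -99.5 281. ] [ 617.5 -104.2] [112.2  52.8] 31.1 [336.5 362.4]
dowel 204 [602.8 -71.9  70.7] [602.7 -71.9] [12.7 12.4] 8.3 [313.5 155.6]
pan 246 [536.8 -42.5  36.3] [533.5 -78.9] [92.7 48.4] 84.8 [247.2 110.6]
```

View pics/c.png

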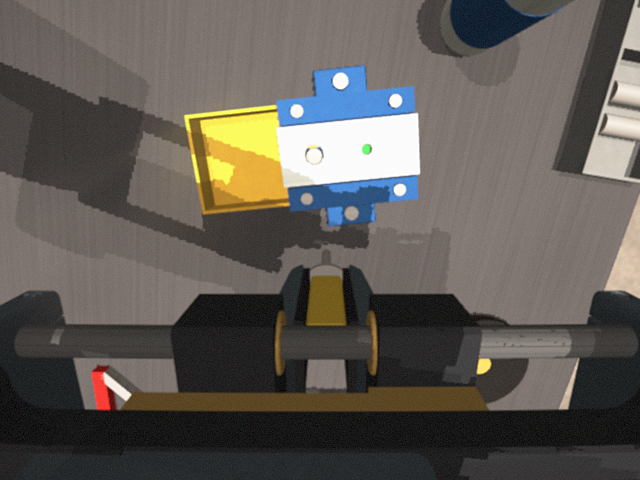

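```bash
python3 - <<'E'
from h import *
C=cam("wrist");p,d=optics.grab_frame("wrist")
s=env.state();print(np.round(s["ee_pos"],2),C[2][:3,3].round(1))
h=cv2.cvtColor(p,cv2.COLOR_RGB2HSV)
m=(h[...,0]>45)&(h[...,0]<75)&(h[...,1]>90);m[:135]=0;m[165:]=0;m[:,:355]=0;m[:,380:]=0
ys,xs=np.nonzero(m);g=(xs.mean(),ys.mean());print("green",g,m.sum(),np.median(d[m]),[onz(C,g,z).round(1) for z in(58,66)])
print(d[145:154,362:373].round(0))
for r in range(248,274,4):
    row=d[r,305:350];k=(row>150)&(row<290);c=np.nonzero(k)[0]+305
    if len(c):print(r,c.min(),c.max(),np.median(d[r,c]).round(1),depthpt(C,(c.mean(),r),np.median(d[r,c])).round(1))
big=cv2.resize(np.hstack([p[120:180,290:400],p[235:295,270:380]])[:,:,::-1],None,fx=3.6,fy=3.6,interpolation=cv2.INTER_NEAREST);cv2.imwrite("pics/d.png",big)
X=s["ee_pos"];print("tip pred",proj(C,(X[0],X[1],X[2]-76)).round(1))
E
```

```text
[ 623.52 -133.53  216.27] [611.9 -58.7 387.8]
green (np.float64(365.5967741935484), np.float64(148.88709677419354)) 62 318.71283 [array([647. , -59.9,  58. ]), array([646.2, -59.9,  66. ])]
[[318. 318. 317. 317. 318. 319. 325. 315. 310. 311. 311.]
 [319. 318. 319. 318. 318. 317. 318. 319. 313. 311. 309.]
 [318. 319. 320. 318. 319. 318. 318. 317. 315. 311. 310.]
 [319. 318. 319. 318. 318. 318. 319. 319. 318. 312. 312.]
 [319. 319. 320. 318. 318. 319. 320. 319. 317. 311. 311.]
 [317. 318. 319. 318. 319. 319. 319. 319. 316. 313. 312.]
 [320. 320. 320. 319. 319. 319. 319. 320. 315. 311. 311.]
 [321. 321. 318. 320. 320. 319. 324. 318. 312. 312. 312.]
 [313. 327. 319. 319. 320. 321. 318. 313. 314. 312. 313.]]
252 322 329 250.3 [ 622.3 -130.9  148.3]
256 322 329 241.7 [ 622.3 -130.9  157.2]
260 321 330 233.8 [ 622.3 -131.   165.4]
264 317 334 194.8 [ 620.9 -121.   203.1]
268 305 349 193.1 [ 621.9 -122.3  205.3]
272 305 349 193.4 [ 622.2 -124.4  205.5]
tip pred [326.7 252.5]
```

View pics/d.png

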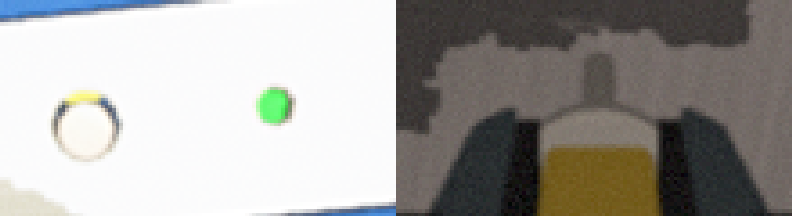

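>>> send_rows(
  targets=[
    [[0, 0, 0, 0.04, 0.12, 0, 1], [0, 0, 0, 0.04, 0.13, -0.1, 1], [0, 0, 0, 0.04, 0.12, -0.1, 1], [0, 0, 0, 0, 0, -0.1, 1], [0, 0, 0, 0, 0, -0.03, 1], [0, 0, 0, 0, 0, 0, 1], [0, 0, 0, 0, 0, 0, 1], [0, 0, 0, 0, 0, 0, 1]],
  ],
)

```text
time_s: 7.15
ee_pos: [648.3, -61.1, 151.4]
ee_rot: [179.9, 0.0, 98.3]
force: [-0.5, -0.3, -2.3]
gripper_width: 16.0
gripper_force: 50.0
```

```bash
python3 - <<'E'
from h import *
s=[env.state() for _ in range(1)][0];print(s["time_s"],np.round(s["ee_pos"],2),np.round(s["ee_rot"],2),s["force"])
E
```

```text
7.15 [648.28 -61.14 151.45] [1.7985e+02 4.0000e-02 9.8330e+01] [-0.51647184 -0.31361821 -2.2691817 ]
```

>>> send_rows(
  targets=[
    [[0, 0, 0, 0, 0, 0, 1], [0, 0, 0, 0, 0, 0, 1]],
  ],
)

```text
time_s: 7.35
ee_pos: [647.9, -60.9, 150.7]
ee_rot: [179.9, 0.0, 98.3]
force: [0.2, -0.3, -1.4]
gripper_width: 15.6
gripper_force: 50.0
```

>>> send_rows(
  targets=[
    [[0, 0, 0, 0, 0, 0, 1]],
  ],
)

```text
time_s: 7.45
ee_pos: [647.7, -60.8, 150.4]
ee_rot: [180.0, 0.0, 98.4]
force: [-0.0, 0.1, -1.1]
gripper_width: 15.4
gripper_force: 50.0
```

```bash
python3 - <<'E'
from h import *
C=cam("wrist");p,d=optics.grab_frame("wrist");cv2.imwrite("pics/e.png",cv2.resize(p[200:320,250:410],None,fx=5,fy=5,interpolation=cv2.INTER_NEAREST)[:,:,::-1])
C2=cam("side");q,_=optics.grab_frame("side")
s=env.state();X=s["ee_pos"];print(s["time_s"],np.round(X,2))
c=proj(C2,(647,-60,70));print(c)
a=[int(v) for v in c];cv2.imwrite("pics/e2.png",cv2.resize(q[a[1]-50:a[1]+50,a[0]-60:a[0]+60],None,fx=6,fy=6,interpolation=cv2.INTER_CUBIC)[:,:,::-1])
print(proj(C,(X[0],X[1],X[2]-76)),proj(C,(646.7,-59.9,66)))
E
```

```text
7.55 [647.63 -60.71 150.12]
[301.83145664 240.64305605]
[326.50492578 252.06767819] [325.38223476 247.57668981]
```

View pics/e.png

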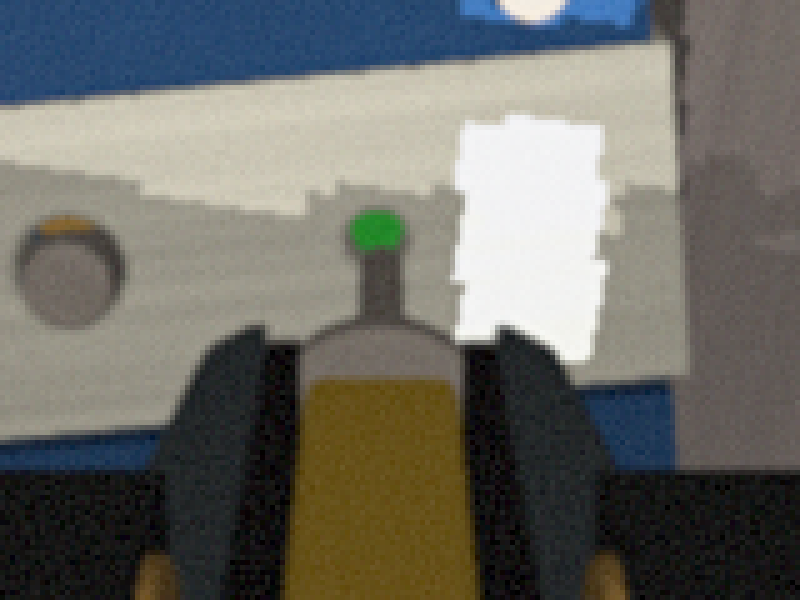

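```bash
python3 - <<'E'
from h import *
C=cam("wrist");p,d=optics.grab_frame("wrist")
h=cv2.cvtColor(p,cv2.COLOR_RGB2HSV)
m=(h[...,0]>45)&(h[...,0]<75)&(h[...,1]>90);m[:235]=0;m[262:]=0;m[:,:310]=0;m[:,340:]=0
ys,xs=np.nonzero(m);print("green",xs.min(),xs.max(),ys.min(),ys.max())
V=p[238:262,315:338].max(2);print(V[:, :])
for q in [(325.4,247.),(325.4,248)]:print(onz(C,q,66).round(1))
print(env.state()["ee_pos"])
E
```

```text
green 320 330 242 249
[[200 192 171 150 153 153 154 155 148 154 162 167 170 166 169 164 170 189
  196 206 196 177 164]
 [170 163 159 153 156 152 154 152 155 150 158 155 154 152 155 157 154 166
  166 170 168 156 153]
 [158 157 158 148 153 154 154 153 153 153 148 149 154 153 152 152 152 154
  153 154 154 156 147]
 [152 151 151 155 153 148 152 145 138 132 128 133 143 144 151 156 150 156
  148 151 148 151 151]
 [153 153 151 152 153 141 131 122 127 128 127 132 125 125 132 149 153 150
  155 152 155 155 150]
 [149 151 154 148 144 129 127 128 135 132 133 136 132 134 126 130 145 148
  147 156 149 150 149]
 [154 153 148 148 134 130 130 135 137 138 134 140 136 131 129 130 138 146
  149 147 150 144 148]
 [153 150 153 140 123 123 132 137 136 134 132 140 138 136 134 130 122 140
  149 147 145 148 147]
 [149 149 148 134 114 122 134 136 134 136 138 138 135 138 136 123 119 132
  148 149 149 149 151]
 [145 150 147 127 107 110 130 135 137 136 140 135 136 139 133 113 113 132
  145 152 155 150 153]
 [147 151 144 134 108 101 120 138 138 135 133 126 136 131 124 105 110 133
  149 152 156 151 156]
 [154 153 1
[... 631 characters left out ...]
1 122 146 156
  154 156 150 145 154]
 [156 159 157 159 160 152 129  92  75  74  77  75  72  76  78 105 141 151
  150 149 151 149 148]
 [155 154 153 153 152 153 125  86  76  67  76  72  70  67  76 104 138 145
  150 150 141 150 149]
 [151 152 154 152 152 149 125  87  72  73  78  74  76  69  76 107 139 148
  149 149 150 150 150]
 [154 145 151 146 149 146 120  91  74  76  74  73  79  67  81 106 138 153
  153 147 151 149 153]
 [148 149 152 148 151 152 122  90  78  75  73  81  75  67  77 102 139 157
  151 154 150 151 160]
 [148 154 156 150 155 152 128  89  70  75  77  79  74  75  75 107 143 153
  156 153 152 154 152]]
[646.6 -59.3  66. ]
[646.7 -60.1  66. ]
[647.63282616 -60.62275226 150.069241  ]
```

View pics/e2.png

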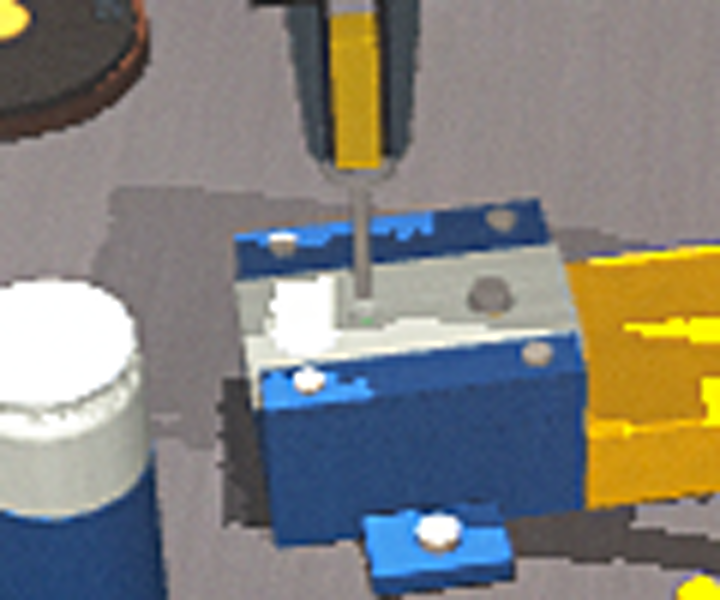

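>>> send_rows(
  targets=[
    [[0, 0, 0, -0.0025, 0.007, 0, 1], [0, 0, 0, 0, 0, -0.02, 1], [0, 0, 0, 0, 0, -0.02, 1], [0, 0, 0, 0, 0, -0.01, 1], [0, 0, 0, 0, 0, 0, 1], [0, 0, 0, 0, 0, 0, 1]],
  ],
)

```text
time_s: 8.2
ee_pos: [647.1, -59.2, 139.9]
ee_rot: [-180.0, -0.0, 98.4]
force: [0.3, 0.1, -0.4]
gripper_width: 16.2
gripper_force: 50.0
```

>>> send_rows(
  targets=[
    [[0, 0, 0, 0, 0, 0, 1]],
  ],
)

```text
time_s: 8.3
ee_pos: [647.2, -59.2, 140.1]
ee_rot: [180.0, 0.0, 98.4]
force: [-0.1, -0.2, -1.1]
gripper_width: 15.6
gripper_force: 50.0
```

>>> send_rows(
  targets=[
    [[0, 0, 0, 0, 0, -0.02, 1], [0, 0, 0, 0, 0, -0.015, 1], [0, 0, 0, 0, 0, -0.015, 1], [0, 0, 0, 0, 0, 0, 1], [0, 0, 0, 0, 0, 0, 1]],
  ],
)

```text
time_s: 8.8
ee_pos: [647.3, -59.2, 130.8]
ee_rot: [179.9, 0.0, 98.4]
force: [-1.6, 0.6, 5.2]
gripper_width: 15.3
gripper_force: 50.0
```

>>> send_rows(
  targets=[
    [[0, 0, 0, 0, 0, -0.01, 1], [0, 0, 0, 0, 0, -0.01, 1], [0, 0, 0, 0, 0, 0, 1], [0, 0, 0, 0, 0, 0, 1]],
  ],
)

```text
time_s: 9.2
ee_pos: [647.3, -59.2, 127.5]
ee_rot: [179.9, 0.0, 98.4]
force: [-1.2, -0.6, 8.0]
gripper_width: 15.8
gripper_force: 50.0
```

>>> send_rows(
  targets=[
    [[0, 0, 0, 0, 0, -0.01, 1], [0, 0, 0, 0, 0, 0, 1], [0, 0, 0, 0, 0, 0, 1]],
  ],
)

```text
time_s: 9.5
ee_pos: [647.4, -59.2, 127.0]
ee_rot: [179.9, 0.0, 98.4]
force: [-3.7, -0.3, 13.7]
gripper_width: 16.0
gripper_force: 50.0
```

>>> send_rows(
  targets=[
    [[0, 0, 0, 0, 0, -0.006, 1], [0, 0, 0, -0.015, -0.0037, 0, 1], [0, 0, 0, -0.029, -0.0073, 0, 1], [0, 0, 0, -0.029, -0.0073, 0, 1], [0, 0, 0, 0, 0, 0, 1]],
  ],
)

```text
time_s: 10.0
ee_pos: [636.5, -62.0, 127.1]
ee_rot: [179.3, 0.0, 98.3]
force: [1.9, 3.4, 13.8]
gripper_width: 16.0
gripper_force: 50.0
```

>>> send_rows(
  targets=[
    [[0, 0, 0, -0.029, -0.0073, 0, 1], [0, 0, 0, -0.029, -0.0073, 0, 1], [0, 0, 0, -0.029, -0.0073, 0, 1], [0, 0, 0, -0.029, -0.0073, 0, 1], [0, 0, 0, -0.029, -0.0073, 0, 1], [0, 0, 0, 0, 0, 0, 1]],
  ],
)

```text
time_s: 10.6
ee_pos: [607.1, -69.4, 127.0]
ee_rot: [179.3, 0.0, 98.3]
force: [1.3, 2.8, 15.1]
gripper_width: 16.0
gripper_force: 50.0
```

>>> send_rows(
  targets=[
    [[0, 0, 0, -0.029, -0.0073, 0, 1], [0, 0, 0, -0.029, -0.0073, 0, 1], [0, 0, 0, -0.02, -0.005, 0, 1], [0, 0, 0, -0.015, -0.0037, 0, 1], [0, 0, 0, 0, 0, 0, 1], [0, 0, 0, 0, 0, 0, 1]],
  ],
)

```text
time_s: 11.2
ee_pos: [589.1, -74.0, 126.9]
ee_rot: [179.3, 0.0, 98.3]
force: [2.0, 2.3, 15.5]
gripper_width: 15.5
gripper_force: 50.0
```

Travel about 60 less the slack, so a little more until the stop shows as force.

>>> send_rows(
  targets=[
    [[0, 0, 0, -0.012, -0.003, 0, 1], [0, 0, 0, -0.01, -0.0025, 0, 1], [0, 0, 0, 0, 0, 0, 1], [0, 0, 0, 0, 0, 0, 1]],
  ],
)

```text
time_s: 11.6
ee_pos: [586.2, -75.1, 127.0]
ee_rot: [179.1, 0.1, 98.3]
force: [4.6, 3.3, 12.9]
gripper_width: 15.8
gripper_force: 50.0
```

>>> send_rows(
  targets=[
    [[0, 0, 0, -0.012, -0.003, 0, 1], [0, 0, 0, 0, 0, 0, 1], [0, 0, 0, 0, 0, 0, 1]],
  ],
)

```text
time_s: 11.9
ee_pos: [585.5, -75.3, 127.1]
ee_rot: [178.9, 0.1, 98.3]
force: [7.8, 4.6, 10.6]
gripper_width: 15.7
gripper_force: 50.0
```

>>> send_rows(
  targets=[
    [[0, 0, 0, 0.015, 0.0037, 0, 1], [0, 0, 0, 0, 0, 0.05, 1], [0, 0, 0, 0, 0, 0.085, 1], [0, 0, 0, 0, 0, 0.1, 1], [0, 0, 0, -0.06, -0.017, 0.05, 1], [0, 0, 0, -0.06, -0.017, 0, 1], [0, 0, 0, -0.06, -0.017, 0, 1], [0, 0, 0, 0, 0, 0, 1], [0, 0, 0, 0, 0, 0, 1], [0, 0, 0, 0, 0, 0, 1], [0, 0, 0, 0, 0, 0, 1]],
  ],
)

```text
time_s: 13.0
ee_pos: [545.4, -85.9, 179.4]
ee_rot: [-180.0, -0.0, 98.4]
force: [0.2, 1.4, -0.8]
gripper_width: 15.8
gripper_force: 50.0
```

```bash
python3 - <<'E'
from h import *
C=cam("wrist");p,d=optics.grab_frame("wrist");cv2.imwrite("pics/f.png",p[100:340,150:550][:,:,::-1].repeat(2,0).repeat(2,1))
s=env.state();X=s["ee_pos"];print(s["time_s"],np.round(X,2),s["ee_rot"],s["force"])
for k,z in {"bore":66,"dowel_center":60,"fixture":0}.items():
    for r in optics.place_of("wrist",k)[:2]:print(k,round(r["conf"],2),np.round(r["at"]),onz(C,r["at"],z).round(1))
E
```

```text
13.05 [545.42 -85.88 179.49] [-1.79996073e+02 -6.49884331e-03  9.83818825e+01] [-0.19261361 -0.25187573 -1.2547514 ]
bore 0.68 [321. 239.] [541.1 -86.9  66. ]
dowel_center 0.5 [325. 239.] [544.4 -87.6  60. ]
fixture 0.7 [417. 214.] [631.1 -65.9   0. ]
```

View pics/f.png

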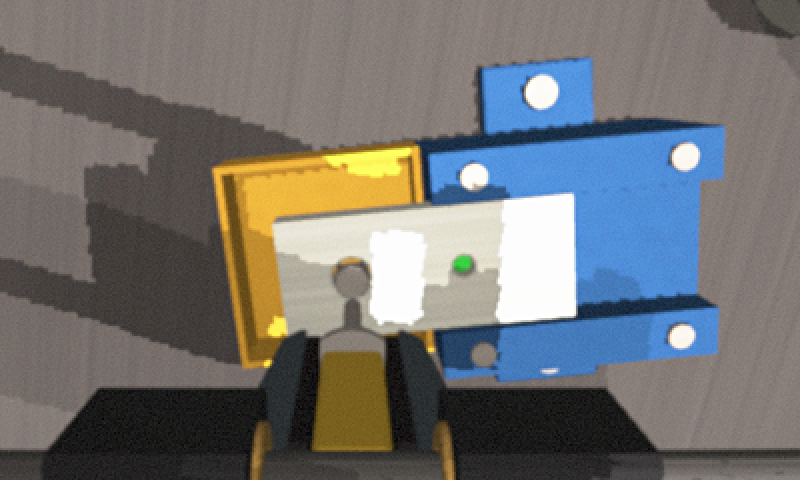

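>>> send_rows(
  targets=[
    [[0, 0, 0, 0, -0.004, -0.08, 1], [0, 0, 0, 0, 0, -0.06, 1], [0, 0, 0, 0, 0, -0.02, 1], [0, 0, 0, 0, 0, -0.02, 1], [0, 0, 0, 0, 0, -0.02, 1], [0, 0, 0, 0, 0, -0.02, 1], [0, 0, 0, 0, 0, -0.02, 1], [0, 0, 0, 0, 0, -0.02, 1], [0, 0, 0, 0, 0, 0, 1]],
  ],
)

```text
time_s: 14.1
ee_pos: [545.2, -86.8, 127.9]
ee_rot: [180.0, 0.0, 98.4]
force: [0.9, -0.7, -0.6]
gripper_width: 15.6
gripper_force: 50.0
```

>>> send_rows(
  targets=[
    [[0, 0, 0, 0, 0, -0.02, 1], [0, 0, 0, 0, 0, -0.02, 1], [0, 0, 0, 0, 0, 0, 1], [0, 0, 0, 0, 0, 0, 1]],
  ],
)

```text
time_s: 14.5
ee_pos: [545.1, -86.8, 119.5]
ee_rot: [-180.0, -0.0, 98.4]
force: [-0.5, 0.2, -1.2]
gripper_width: 15.5
gripper_force: 50.0
```

>>> send_rows(
  targets=[
    [[0, 0, 0, 0, 0, 0.08, 1], [0, 0, 0, 0, 0, 0.18, 1], [0, 0, 0, 0, 0, 0.18, 1], [0, 0, 0, 0.02, -0.1, 0.06, 1], [0, 0, 0, 0.02, -0.15, 0, 1], [0, 0, 0, 0, -0.05, 0, 1], [0, 0, 0, 0, 0, 0, 1], [0, 0, 0, 0, 0, 0, 1], [0, 0, 0, 0, 0, 0, 1]],
  ],
)

```text
time_s: 15.4
ee_pos: [552.8, -145.8, 219.4]
ee_rot: [-180.0, -0.1, 98.4]
force: [-0.3, -0.8, -1.2]
gripper_width: 15.6
gripper_force: 50.0
```

```bash
python3 - <<'E'
from h import *
p,d=optics.grab_frame("wrist");q,_=optics.grab_frame("side")
a=p[70:270,200:460];b=q[190:310,260:416]
cv2.imwrite("pics/g.png",np.hstack([cv2.resize(a,(390,300)),cv2.resize(b,(390,300),interpolation=cv2.INTER_CUBIC)])[:,:,::-1])
s=env.state();print(s["time_s"],np.round(s["ee_pos"],2))
E
```

```text
15.5 [ 552.95 -145.88  219.6 ]
```

View pics/g.png

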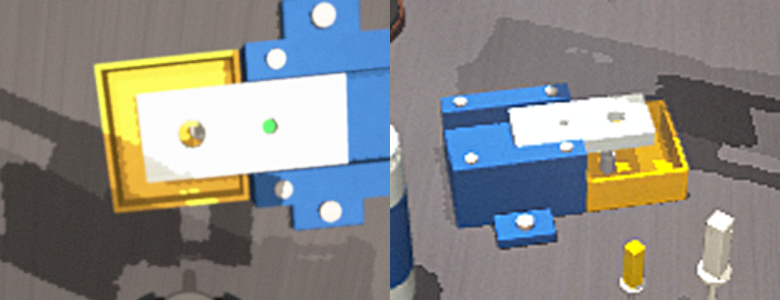

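>>> send_rows(
  targets=[
    [[0, 0, 0, -0.022, 0.15, 0, 1], [0, 0, 0, -0.022, 0.2, 0, 1], [0, 0, 0, -0.022, 0.2, 0, 1], [0, 0, 0, -0.022, 0.2, 0, 1], [0, 0, 0, -0.022, 0.2, 0, 1], [0, 0, 0, -0.022, 0.2, 0, 1], [0, 0, 0, -0.022, 0.2, 0, 1], [0, 0, 0, -0.023, 0.161, 0, 1], [0, 0, 0, 0, 0.1, 0, 1], [0, 0, 0, 0, 0, -0.15, 1], [0, 0, 0, 0, 0, -0.15, 1], [0, 0, 0, 0, 0, 0, 1]],
  ],
)

```text
time_s: 16.7
ee_pos: [514.4, 175.3, 156.1]
ee_rot: [-179.5, 0.1, 98.4]
force: [-0.3, -0.4, -1.5]
gripper_width: 15.8
gripper_force: 50.0
```

>>> send_rows(
  targets=[
    [[0, 0, 0, 0, 0, 0, 1], [0, 0, 0, 0, 0, 0, 1], [0, 0, 0, 0, 0, 0, 1]],
  ],
)

```text
time_s: 17.0
ee_pos: [518.7, 175.6, 161.5]
ee_rot: [179.8, -0.0, 98.4]
force: [0.1, 0.3, -1.5]
gripper_width: 15.6
gripper_force: 50.0
```

```bash
python3 - <<'E'
from h import *
p,d=optics.grab_frame("wrist");q,_=optics.grab_frame("side")
a=p[190:340,220:430];b=q[280:400,290:446]
cv2.imwrite("pics/i.png",np.hstack([cv2.resize(a,(400,300)),cv2.resize(b,(390,300),interpolation=cv2.INTER_CUBIC)])[:,:,::-1])
s=env.state();print(s["time_s"],np.round(s["ee_pos"],2),s["force"])
E
```

```text
17.1 [518.37 175.51 160.97] [-0.61821125 -0.44869627 -0.74945811]
```

View pics/i.png

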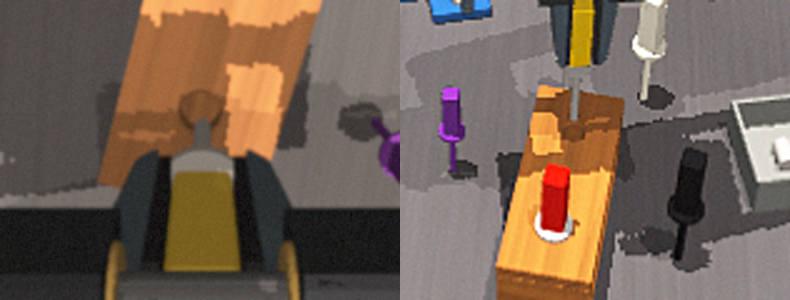

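>>> send_rows(
  targets=[
    [[0, 0, 0, 0, 0, -0.05, 1], [0, 0, 0, 0, 0, -0.05, 1], [0, 0, 0, 0, 0, -0.08, 1], [0, 0, 0, 0, 0, -0.08, 1], [0, 0, 0, 0, 0, -0.06, 1], [0, 0, 0, 0, 0, -0.03, 1], [0, 0, 0, 0, 0, -0.01, 1], [0, 0, 0, 0, 0, 0, 1], [0, 0, 0, 0, 0, 0, 1], [0, 0, 0, 0, 0, 0, 1]],
  ],
)

```text
time_s: 18.1
ee_pos: [518.1, 175.6, 88.4]
ee_rot: [179.9, -0.0, 98.4]
force: [0.2, -0.4, -0.9]
gripper_width: 15.8
gripper_force: 50.0
```

>>> send_rows(
  targets=[
    [[0, 0, 0, 0, 0, -0.007, 1], [0, 0, 0, 0, 0, -0.003, 1], [0, 0, 0, 0, 0, 0, 1], [0, 0, 0, 0, 0, 0, 1]],
  ],
)

```text
time_s: 18.5
ee_pos: [517.8, 175.4, 85.9]
ee_rot: [180.0, -0.0, 98.4]
force: [0.7, -0.6, 0.2]
gripper_width: 15.9
gripper_force: 50.0
```

>>> send_rows(
  targets=[
    [[0, 0, 0, 0, 0, 0, -0.2], [0, 0, 0, 0, 0, 0, -0.5], [0, 0, 0, 0, 0, 0, -0.8], [0, 0, 0, 0, 0, 0, -1], [0, 0, 0, 0, 0, 0, -1], [0, 0, 0, 0, 0, 0, -1], [0, 0, 0, 0, 0, 0, -1], [0, 0, 0, 0, 0, 0, -1]],
  ],
)

```text
time_s: 19.3
ee_pos: [517.7, 175.4, 85.8]
ee_rot: [180.0, 0.0, 98.4]
force: [0.2, 0.1, 0.1]
gripper_width: 77.3
gripper_force: 0.0
```

>>> send_rows(
  targets=[
    [[0, 0, 0, 0, 0, 0.06, -1], [0, 0, 0, 0, 0, 0.12, -1], [0, 0, 0, 0, 0, 0.2, -1], [0, 0, 0, 0, 0, 0.2, -1], [0, 0, 0, 0, 0, 0.1, -1], [0, 0, 0, 0, -0.15, 0, -1], [0, 0, 0, 0, -0.15, 0, -1], [0, 0, 0, 0, 0, 0, -1], [0, 0, 0, 0, 0, 0, -1], [0, 0, 0, 0, 0, 0, -1]],
  ],
)

```text
time_s: 20.3
ee_pos: [517.8, 116.0, 222.2]
ee_rot: [180.0, -0.0, 98.4]
force: [-0.3, 0.2, -0.2]
gripper_width: 91.2
gripper_force: 0.0
```

```bash
python3 - <<'E'
from h import *
q,_=optics.grab_frame("side");cv2.imwrite("pics/j.png",q[190:430,230:500][:,:,::-1].repeat(2,0).repeat(2,1))
s=env.state();print(s["time_s"],np.round(s["ee_pos"],2),s["gripper_width"])
E
```

```text
20.35 [517.76 116.19 221.97] 91.10551797137728
```

View pics/j.png

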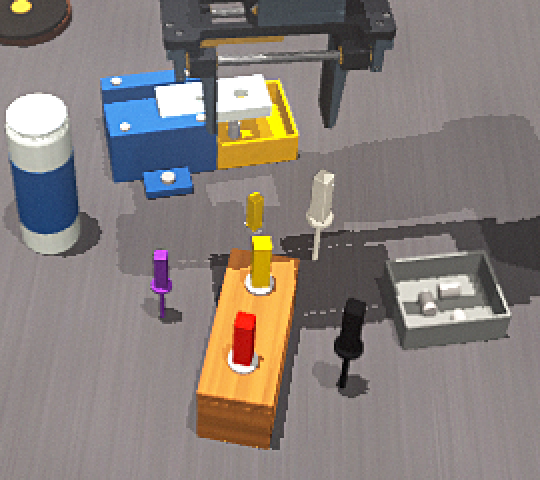

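The yellow punch stands upright in its hole at (262,262), the slide is out, and the dowel lies in the pan at about (233,130).

```bash
python3 -c "
from workcell import env;print(env.job_done())"
```

```text
the job is handed in; nothing more can be done
None
```

I handed the job in at about 20 s: the slide is fully out and left there, the dowel is in the pan, and the yellow punch is back in its stand hole; I moved none of the other things, and no verdict was returned.

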